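# Clear the bench after a jar-filling run

### The job

Clear up after the filling run: sort the five loose things at the left into the trays. The two with paste on them, the smeared cap and the funnel, go into the red tray for washing, one in each bay; the clean cap goes into the green tray; the marker and the tally counter go into the blue tray, one in each lane (either bay or lane will do). Set each down flat on the tray floor, funnel standing spout up and counter face up, without dropping anything, and leave the label roll and the jar of paste where they stand.

Things in the scene. Friction and masses are not known exactly. Their poses are not given: they have to be found in the camera images.
- clean_cap: Clean gold jar cap lying flat on the bench: plain gold disc with no mark on top, 64 mm across, 10 mm high. Origin: centre of its underside; z up. About 11 g.
- smeared_cap: Paste-smeared gold jar cap lying flat on the bench: same disc, 64 mm across and 10 mm high, but with a black smear of paste on its top. Origin: centre of its underside; z up. About 11 g.
- funnel: Light-grey jar funnel with dark drips of paste, standing on its wide mouth, spout up (a like funnel far off at the right end of the bench is part of the room). Cone 68 mm across at the bottom, narrowing up to 41 mm height; above it an upright round stem 21 mm across, from 41 to 72 mm height, to grasp it by; it can swing between the fingers if they tilt or jerk, so carry it level. Origin: centre of its underside; z up. About 60 g.
- marker: White marker pen with a green cap, lying on the bench, 122 mm long, 14 mm wide, 15 mm high. Origin: below its middle, at the bench; x along the pen. About 14 g.
- counter: Small light-grey hand tally counter lying face up: round case 43 mm across and 24 mm high, push knob on top up to 30 mm, black window; a small side knob sticks out at its -y side. Over all 44 mm along x, 51 mm along y (from -26 to +25 mm). Origin: centre of its underside; z up. Grasp the case across its x. About 60 g.
- red_tray: Red tray, 190 mm along its x by 150 mm along its y, split by one divider (in the plane x = 0) into two bays, each 89 mm (x) by 142 mm (y) inside, centred at x = +47 and -47 mm. It is fixed to the bench, about square to it (yaw within 0.05 rad), among three places in a row on the robot's right that the trays swap between. Floor 4 mm thick, walls and divider 4 mm thick, rim 18 mm above the bench. Origin: centre of its underside; z up. 
- green_tray: Green tray, the small one without a divider, 100 mm along its x by 150 mm along its y, 92 by 142 mm inside. It is fixed to the bench, about square to it (yaw within 0.05 rad), among three places in a row on the robot's right that the trays swap between. Floor 4 mm thick, walls and divider 4 mm thick, rim 18 mm above the bench. Origin: centre of its underside; z up. 
- blue_tray: Blue tray, 190 mm along its x by 150 mm along its y, split by one lengthwise divider (in the plane y = 0) into two long lanes, each 182 mm (x) by 69 mm (y) inside, centred at y = +36 and -36 mm. It is fixed to the bench, about square to it (yaw within 0.05 rad), among three places in a row on the robot's right that the trays swap between. Floor 4 mm thick, walls and divider 4 mm thick, rim 18 mm above the bench. Origin: centre of its underside; z up. 
- label_roll: Bystander: roll of white labels standing on end behind the work, 66 mm across, 39 mm high. Origin: centre of its underside.
- jar: Bystander: open glass jar of dark paste nearest the work, 70 mm across, 113 mm high. Origin: centre of its underside. Other jars stand farther back.

How it is judged:
By the outcome, as a careful person would: the job done as asked, in the order asked, and still so for the second after the job is handed in, with the robot touching nothing.
It also fails if it takes over 128 s, if anything falls off the work surface, if the arm or the gripper's body presses on something with over 40 N, if the wrist force passes 120 N, or if a joint passes its speed limit or range.

### The arm

A 7-joint arm with a two-finger parallel gripper is mounted at the origin on a cart in front of the work surface, level with it; the furniture and walls round the work are solid. World frame = base frame: x ahead of the robot, y to its left, z up, the work surface at z = 0. Lengths are in m, angles in rad, forces in N, time in s.
With the tool pointing down it reaches from about 0.4 to 0.85 m from the base axis. Payload 10.4 kg.
Tool frame: the origin (TCP) lies on the centre line of the jaws, within the pads' length; the fingertips stand 11 mm ahead of it and the grasp point (between the pads) lies 8 mm behind it; z points along the fingers, y is the line along which they close (so a half turn about z gives the same grasp; the last joint's range is limited). The gripper opens to 87 mm and grips with 3 to 60 N. Pads are 19 mm wide; open, the fingers measure 117 mm over their backs; the gripper's body (75 mm by 190 mm) begins 51 mm behind the grasp point.
Start: joints at [-1.279, 0.332, -0.065, 1.46, 0.022, 1.35, -0.088], TCP at [0.194, 0.594, 0.234] pointing down, gripper open.
Joint ranges: [-2.6, 2.6], [-0.5, 2.12], [-1.47, 1.34], [0.16, 2.42], [-1.27, 4.41], [0.06, 2.06], [-2.6, 2.6]. Speed limits (rad/s): [2.22, 2.22, 2.79, 2.79, 3.14, 3.14, 3.14].

### API

Orientations are given as a unit quaternion [x, y, z, w].
In Python, from bench import r gives the robot as it stands.
- The arm moves only by the shell command python3 -m pendant 'ROWS' [OPENING] [FORCE]. ROWS is JSON, a list of rows, each a list of 4 numbers: the shift along the tool's x, y, z in m, then the turn about the tool's z in rad. A call has 1 to 8 rows; each row shifts and turns the commanded pose from where the row before left it, along the tool's axes as they then stand; what a row does not reach is not made up. A row lasts 1/12 s, in which the tool goes at most 41.7 mm and 7.16 degrees, less where a joint would pass 70% of its speed; a pose out of reach is approached as far as the arm can. A call with a gripper value outside its range is refused whole. OPENING is the opening, from 0 (shut) to 1 (fully open), set as the call begins (- or left out, the last holds). The fingers move at their own pace and stop on an object; FORCE is the grip in N (left out, the last holds). Time passes only in rows, so rows that do not move let the fingers close. It gives the time, the measured TCP pose, the force, the opening and the grip force at its end, in the units of the state.
- r.read_state(): the state, without advancing time (a new reading comes with each control period).
- r.camera(name): name is "scene" or "top"; returns a dict with "img" (480x640x3 uint8, red, green, blue), "camera_matrix" (3x3 intrinsics, pixels), "xyz" and "attitude" of the camera in the world. Camera axes: x right, y down, z forward; pixel columns grow to the right and rows downward; lengths in m; the calibration is good to about 2 mm. A picture is of the moment at which its call begins. There is no depth.
- r.close_job(): hands the job in; it is judged then, once.
Trained networks look in the newest picture that a camera, given by its name, has taken for a name from the list of things; names that differ only in an ending like _2 or _b are one class to them, and where a whole thing is asked for, a point or a joint stands for the part that bears it (a point fixed in the world has none). Each returns a list of dicts, best first, with "score" (0 to 1); they miss things now and then, are a little off and sometimes report something else, mostly with a low value. They report only what shows in the picture. A call takes as long as a camera call.
- r.outline_of(thing, camera): "mask" (480x640 bool, what is visible of it) and "bbox" ([centre column, centre row, width, height] in pixels, round what is visible of it).
The state is a dict: "time": time; "joint_positions": joint angles; "joint_vel": joint speeds; "joint_torque": joint torques, N m; "ee_pos": TCP position; "eef_rot": TCP orientation; "ft_force": force on the tool from outside, world axes, zero at the start; "torque": the same for the moment, N m; "width": finger opening in m; "grip_force": force on a finger pad.
Only numpy, scipy, OpenCV 4.12 (cv2) and the standard library are available. Lean on these libraries where they do the work, as an engineer would, in place of code of your own. Each camera call takes 0.05 s, during which the arm holds its last target. There are 200 camera calls.

## Working session

There is one attempt and no reset: what is moved stays moved. The work goes in short steps, Python scripts to look and compute and a shell command to move; the robot and the scene stay as the last step left them, time stands still between calls to the robot, and variables do not carry over. Pictures are saved under pics/ and viewed, at most 14 in all, crops included, and the job is handed in when it is done.

```bash
ls; mkdir -p pics; python3 - <<'E'
from bench import r
import cv2,numpy as np
s=r.read_state(); print({k:np.round(v,3).tolist() for k,v in s.items()})
for c in("scene","top"):
    d=r.camera(c); cv2.imwrite(f"pics/{c}0.png",d["img"][...,::-1]); print(c,np.round(d["camera_matrix"],1).tolist(),d["xyz"],d["attitude"])
    for t in "clean_cap smeared_cap funnel marker counter red_tray green_tray blue_tray label_roll jar".split():
        print(t,[(round(float(o["score"]),2),np.round(o["bbox"]).tolist()) for o in r.outline_of(t,c)][:3])
E
```

```text
pics
{'time': 0.0, 'joint_positions': [-1.279, 0.333, -0.065, 1.461, 0.022, 1.35, -0.089], 'joint_vel': [0.001, 0.0, -0.002, 0.0, 0.001, 0.0, 0.001], 'joint_torque': [-0.001, -62.323, 0.024, -38.99, -0.061, 0.039, 0.0], 'ee_pos': [0.193, 0.594, 0.233], 'eef_rot': [0.157, 0.988, -0.001, -0.0], 'ft_force': [-0.145, -0.461, -0.276], 'torque': [-0.065, -0.012, -0.005], 'grip_force': 0.0, 'width': 0.087}
scene [[484.3, 0.0, 316.9], [0.0, 484.3, 237.5], [0.0, 0.0, 1.0]] [ 0.07063786 -1.01564786  0.54022436] [ 0.81397982 -0.19294374  0.12169121 -0.53422917]
clean_cap [(0.51, [256.0, 247.0, 24.0, 10.0])]
smeared_cap [(0.52, [288.0, 224.0, 22.0, 13.0])]
funnel [(0.79, [247.0, 205.0, 20.0, 29.0])]
marker [(0.78, [243.0, 230.0, 40.0, 3.0])]
counter [(0.74, [366.0, 235.0, 24.0, 19.0]), (0.44, [302.0, 235.0, 10.0, 15.0])]
red_tray [(0.7, [334.0, 301.0, 114.0, 56.0])]
green_tray [(0.57, [313.0, 263.0, 59.0, 38.0])]
blue_tray [(0.7, [394.0, 339.0, 124.0, 76.0])]
label_roll [(0.91, [366.0, 235.0, 26.0, 20.0]), (0.3, [311.0, 262.0, 58.0, 35.0])]
jar [(0.69, [339.0, 206.0, 25.0, 40.0])]
top [[514.9, 0.0, 316.6], [0.0, 514.9, 233.2], [0.0, 0.0, 1.0]] [0.40202473 0.00616202 1.20989445] [-0.70368997  0.70632095 -0.0614779   0.04638548]
clean_cap [(0.69, [262.0, 296.0, 28.0, 33.0]), (0.56, [232.0, 168.0, 31.0, 44.0])]
smeared_cap [(0.91, [209.0, 230.0, 29.0, 29.0])]
funnel [(0.91, [152.0, 267.0, 30.0, 28.0])]
marker [(0.61, [205.0, 294.0, 26.0, 51.0])]
counter [(0.84, [265.0, 239.0, 20.0, 18.0])]
red_tray [(0.73, [402.0, 273.0, 72.0, 88.0])]
green_tray [(0.96, [330.0, 258.0, 73.0, 56.0])]
blue_tray [(0.89, [476.0, 258.0, 67.0, 90.0]), (0.67, [299.0, 175.0, 28.0, 27.0])]
label_roll [(0.87, [301.0, 174.0, 32.0, 28.0]), (0.71, [331.0, 254.0, 70.0, 49.0]), (0.6, [260.0, 297.0, 32.0, 27.0])]
jar [(0.83, [231.0, 169.0, 36.0, 43.0])]
```

```bash
python3 - <<'E'
import cv2
i=cv2.imread("pics/top0.png"); cv2.imwrite("pics/topc.png",cv2.resize(i[140:340,110:270],None,fx=3.0,fy=3.0,interpolation=cv2.INTER_CUBIC))
cv2.imwrite("pics/topr.png",cv2.resize(i[140:340,260:526],None,fx=3,fy=3,interpolation=cv2.INTER_CUBIC))
i=cv2.imread("pics/top0.png"); cv2.imwrite("pics/top0v.png",i)
E
```

```text
(no output)
```

View pics/top0.png

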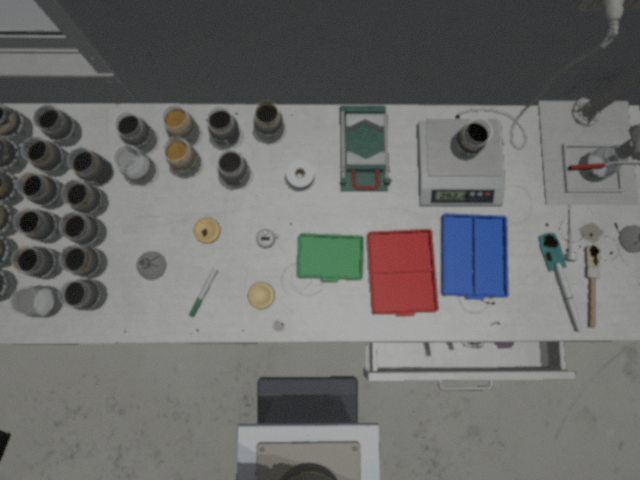

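View pics/topc.png

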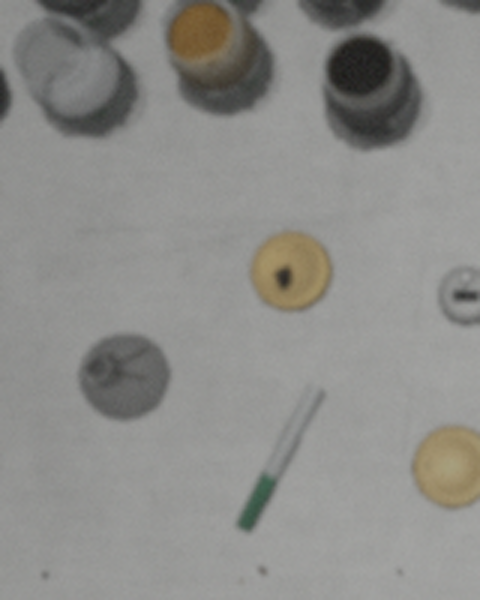

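View pics/scene0.png

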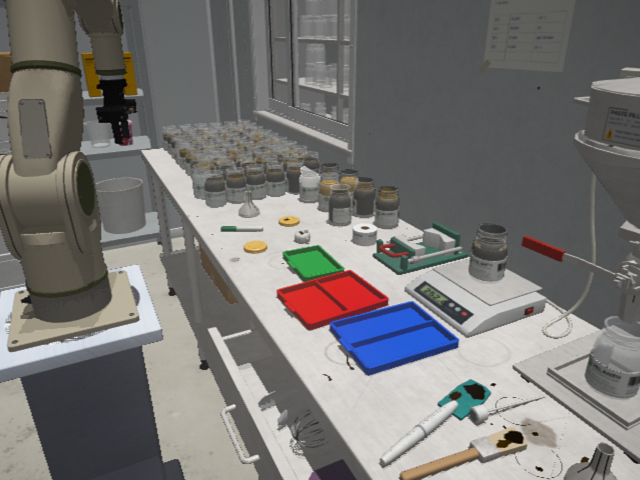

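The top view shows the funnel at (152,265), the smeared cap at (207,231) with its dark mark, the clean cap at (261,295), the marker at (203,293) with its green cap towards the robot, and the counter at (266,239). The trays, left to right, are green (330,257), red (402,272) and blue (475,255). The scene view agrees.

```bash
cat > h.py <<'E'
from bench import r
import cv2,numpy as np
from scipy.spatial.transform import Rotation as R
def w(d,px,z):
    p=np.atleast_2d(px).astype(float); ray=np.c_[p,np.ones(len(p))]@np.linalg.inv(d["camera_matrix"]).T@R.from_quat(d["attitude"]).as_matrix().T
    c=np.array(d["xyz"]); return (c+ray*((z-c[2])/ray[:,2])[:,None])[:,:2]
def proj(d,P):
    q=(np.atleast_2d(P)-d["xyz"])@R.from_quat(d["attitude"]).as_matrix()@d["camera_matrix"].T; return q[:,:2]/q[:,2:]
def rect(mask,d,z):
    c=max(cv2.findContours(mask.astype(np.uint8),cv2.RETR_EXTERNAL,cv2.CHAIN_APPROX_NONE)[0],key=cv2.contourArea)
    q=w(d,c[:,0],z); return cv2.minAreaRect((q*1000).astype(np.float32))
E
python3 - <<'E'
from h import *
for c in("top","scene"):
    d=r.camera(c); print(c,"base px",proj(d,[[0,0,0],[.193,.594,.233]]).round())
    hsv=cv2.cvtColor(d["img"],cv2.COLOR_RGB2HSV)
    for t,z in dict(clean_cap=.010,smeared_cap=.010,funnel=0.0,marker=.0075,counter=.024,red_tray=.018,green_tray=.018,blue_tray=.018,label_roll=.039,jar=.113).items():
        for o in r.outline_of(t,c)[:1]:
            q=w(d,np.argwhere(o["mask"])[:,::-1],z)*1000
            print(t,round(o["score"],2),q.mean(0).round(),"rect",[np.round(x,1) for x in rect(o["mask"],d,z)])
    S=hsv[...,1]>120
    for t,(a,b) in dict(red=(0,8),green=(50,80),blue=(105,125)).items():
        m=S&(hsv[...,0]>=a)&(hsv[...,0]<=b); m=cv2.morphologyEx(m.astype(np.uint8),cv2.MORPH_OPEN,np.ones((5,5)))
        print(t,[np.round(x,1) for x in rect(m,d,.018)])
E
```

```text
top base px [[309. 497.]
 [-23. 433.]]
clean_cap 0.57 [441. 110.] rect [array([441.5, 109.3]), array([62., 60.]), np.float64(0.4)]
smeared_cap 0.65 [595. 239.] rect [array([595. , 238.7]), array([62.8, 60.9]), np.float64(45.4)]
funnel 0.63 [513. 368.] rect [array([512.8, 367.9]), array([65.7, 63.3]), np.float64(89.8)]
marker 0.65 [446. 246.] rect [array([449.2, 245. ]), array([ 16.6, 119.7]), np.float64(64.6)]
counter 0.73 [574.  99.] rect [array([574.1,  99.7]), array([43.5, 41.9]), np.float64(49.9)]
red_tray 0.6 [ 494. -218.] rect [array([ 493.9, -218.7]), array([202.4, 157.9]), np.float64(2.4)]
green_tray 0.76 [530. -50.] rect [array([528.9, -50.7]), array([154.1, 114. ]), np.float64(87.0)]
blue_tray 0.79 [ 531. -388.] rect [array([ 530.4, -387.7]), array([158.9, 200.2]), np.float64(87.6)]
label_roll 0.9 [721.  19.] rect [array([720.4,  19.9]), array([63.3, 72.3]), np.float64(90.0)]
jar 0.84 [716. 166.] rect [array([716.8, 166.7]), array([92.2, 69.4]), np.float64(26.9)]
red [array([ 493.7, -217.2]), array([194.5, 147.9]), np.float64(2.6)]Traceback (most recent call last):
  File "<stdin>", line 12, in <module>
  File "h.py", line 10, in rect
    c=max(cv2.findContours(mask.astype(np.uint8),cv2.RETR_EXTERNAL,cv2.CHAIN_APPROX_NONE)[0],key=cv2.contourArea)
ValueError: max() iterable argument is empty
```

View pics/topr.png

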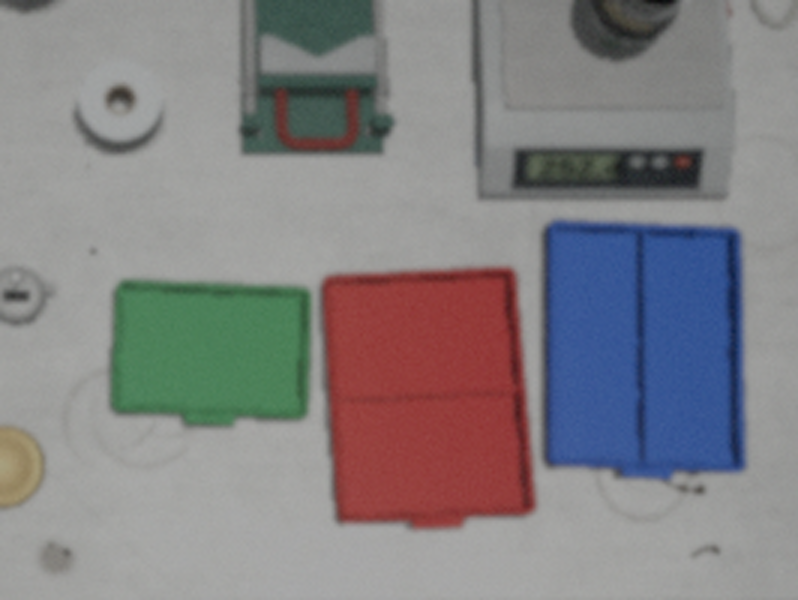

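```bash
python3 - <<'E'
from h import *
for c in("top","scene"):
    d=r.camera(c); print(c)
    for t in("red_tray","green_tray","blue_tray"):
        m=r.outline_of(t,c)[0]["mask"].astype(np.uint8)
        k=25 if c=="top" else 9
        im=d["img"].astype(int); ch={"r":0,"g":1,"b":2}[t[0]]
        o=[x for x in range(3) if x!=ch]
        mm=((im[...,ch]-np.maximum(im[...,o[0]],im[...,o[1]])>15)&(cv2.dilate(m,np.ones((5,5)))>0)).astype(np.uint8)
        mm=cv2.morphologyEx(mm,cv2.MORPH_CLOSE,np.ones((3,3)))
        if c=="top": mm=cv2.morphologyEx(mm,cv2.MORPH_OPEN,np.ones((k,k)))
        x=rect(mm,d,.018); print(t,[np.round(y,1) for y in x])
    if c=="top":
        print("marker ends",w(d,[[191.7,315],[217.3,270]],.0075).round(4), "counter win/knob",w(d,[[265.7,238.3],[277,237]],[.024]).round(4))
        st=w(d,[110+102/3,140+368/3],.072); print("funnel stem top",st)
    for t,z in dict(clean_cap=.010,smeared_cap=.010,funnel=0.0,marker=.0075,counter=.024).items():
        for o in r.outline_of(t,c)[:2]:
            x,y,bw,bh=o["bbox"]; print(t,round(o["score"],2),w(d,[x,y],z).round(4),np.round([x,y,bw,bh]))
E
```

```text
top
red_tray [array([ 496.5, -218.1]), array([196.1, 155.9]), np.float64(2.6)]
green_tray [array([532.1, -51.1]), array([150., 103.]), np.float64(89.8)]
blue_tray [array([ 534. , -390.5]), array([154.8, 194.6]), np.float64(87.6)]
marker ends [[0.3978 0.2677]
 [0.501  0.2117]] counter win/knob [[0.5729 0.0986]
 [0.5759 0.0724]]
funnel stem top [[0.51238653 0.36178595]]
clean_cap 0.65 [[0.7316 0.0208]] [299. 174.  27.  28.]
clean_cap 0.59 [[0.4384 0.1078]] [262. 297.  26.  31.]
smeared_cap 0.68 [[0.5899 0.2335]] [209. 232.  31.  30.]
smeared_cap 0.23 [[0.7271 0.0224]] [299. 175.  28.  33.]
funnel 0.8 [[0.5101 0.3678]] [151. 267.  29.  26.]
marker 0.59 [[0.4478 0.238 ]] [205. 293.  25.  49.]
counter 0.58 [[0.5722 0.0993]] [265. 239.  18.  14.]
scene
red_tray [array([ 489.5, -232. ]), array([205.2, 175.6]), np.float64(2.7)]
green_tray [array([523.8, -60.9]), array([168.6, 113.2]), np.float64(87.5)]
blue_tray [array([ 526.2, -402. ]), array([170.3, 203.4]), np.float64(87.5)]
clean_cap 0.66 [[0.4412 0.0936]] [258. 247.  26.  12.]
smeared_cap 0.64 [[0.5168 0.4072]] [246. 206.  19.  26.]
smeared_cap 0.53 [[0.5781 0.2093]] [288. 223.  24.  13.]
funnel 0.85 [[0.5451 0.4625]] [249. 203.  25.  28.]
marker 0.67 [[0.4444 0.2389]] [241. 229.  42.   7.]
counter 0.6 [[0.5538 0.0627]] [301. 238.  14.  13.]
```

```bash
python3 - <<'E'
from h import *
d=r.camera("top"); im=d["img"].astype(int)
m=((im[...,0]-im[...,2]>25)&(im[...,1]-im[...,2]>10)).astype(np.uint8)
cs=cv2.findContours(cv2.morphologyEx(m,cv2.MORPH_OPEN,np.ones((3,3))),0,1)[0]
for c in cs:
    if cv2.contourArea(c)>200:
        (p,rr)=cv2.minEnclosingCircle(c); print(np.round(p,1),round(rr,1),w(d,p,.01).round(4), [np.round(v,1) for v in cv2.minAreaRect((w(d,c[:,0],.01)*1000).astype(np.float32))])
print("smear,clean,fun base,counter",w(d,[206.5,230],.01),w(d,[260.7,295],.01),w(d,[151.3,265.3],.0),w(d,[265,238.8],.024))
print(proj(d,[[.513,.367,.0],[.513,.367,.041],[.513,.367,.072]]).round(1))
cv2.imwrite("pics/fun.png",cv2.resize(d["img"][245:290,125:185,::-1],None,fx=10,fy=10,interpolation=cv2.INTER_CUBIC))
E
```

```text
[260.8 295.1] 13.2 [[0.4423 0.1097]] [array([442.7, 110.4]), array([59.8, 57.7]), np.float64(0.4)]
[206.6 230.1] 13.1 [[0.5948 0.2385]] [array([596.1, 238.8]), array([59.8, 58.5]), np.float64(1.3)]
[176.6 150.6] 11.0 [[0.7883 0.3156]] [array([787.5, 314.6]), array([50.2, 47.8]), np.float64(1.9)]
[175.3 118.8] 10.8 [[0.8684 0.3215]] [array([866.7, 322.2]), array([48.3, 48.7]), np.float64(0.2)]
smear,clean,fun base,counter [[0.59492234 0.23877266]] [[0.44257229 0.10996856]] [[0.51313282 0.36704399]] [[0.57170848 0.10023858]]
[[151.3 265.4]
 [145.9 263.7]
 [141.6 262.4]]
```

View pics/fun.png

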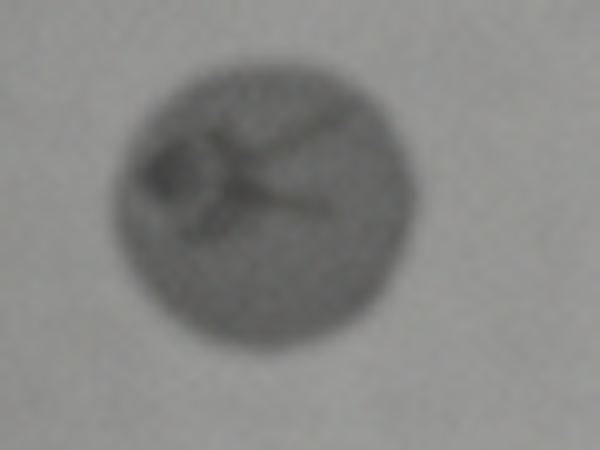

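```bash
cat > go.py <<'E'
import sys
from h import *
s=r.read_state(); M=R.from_quat(s["eef_rot"]).as_matrix(); p=np.array(s["ee_pos"])
x,y,z=map(float,sys.argv[1:4]); yaw=float(sys.argv[4]) if len(sys.argv)>4 else 0   # yaw: world angle of tool y minus 90deg
cur=np.arctan2(-M[0,1],M[1,1])
print("t",round(s["time"],2),"pos",p.round(4),"yaw",round(cur,4),"tool shift",(M.T@(np.array([x,y,z])-p)).round(4),"turn",round(cur-yaw,4),"w",round(s["width"],4),"f",np.round(s["ft_force"],1), "j",np.round(s["joint_positions"],2))
E
python3 -m pendant '[[0,0,0,-0.105],[0,0,0,-0.105],[0,0,0,-0.105],[0,0,0,0]]' 1 10
python3 go.py .595 .2387 .1
```

```text
time: 2.93
ee_pos: [0.1935, 0.5943, 0.2336]
eef_rot: [-0.003, 1.0, 0.0, -0.0]
ft_force: [0.3, -0.2, -0.1]
width: 0.0874
grip_force: 0.0
t 2.93 pos [0.1935 0.5943 0.2336] yaw 0.0051 tool shift [-0.3996 -0.3577  0.1335] turn 0.0051 w 0.0874 f [ 0.3 -0.2 -0.1] j [-1.25  0.33 -0.11  1.46  0.04  1.35  0.22]
```

```bash
python3 -m pendant '[[-0.027,-0.024,0,0],[-0.027,-0.024,0,0],[-0.027,-0.024,0,0],[-0.027,-0.024,0,0],[-0.027,-0.024,0,0],[-0.027,-0.024,0,0],[-0.027,-0.024,0,0],[-0.027,-0.024,0.01,0]]' >/dev/null
python3 -m pendant '[[-0.027,-0.024,0.015,0],[-0.027,-0.024,0.015,0],[-0.027,-0.024,0.015,0],[-0.027,-0.024,0.02,0],[-0.027,-0.024,0.02,0],[-0.027,-0.024,0.02,0],[-0.027,-0.024,0.018,0],[0,0,0,0]]'
python3 go.py .595 .2387 .013
```

```text
time: 4.27
ee_pos: [0.6017, 0.2255, 0.0964]
eef_rot: [0.006, 1.0, -0.003, -0.001]
ft_force: [0.4, -1.8, -0.3]
width: 0.0871
grip_force: 0.0
t 4.27 pos [0.6017 0.2255 0.0964] yaw -0.0125 tool shift [0.0067 0.0136 0.0833] turn -0.0125 w 0.0871 f [ 0.4 -1.8 -0.3] j [-0.57  0.48  0.18  1.57 -0.09  1.11  1.19]
```

```bash
python3 -m pendant '[[0.005,0.009,0.03,0],[0,0,0.02,0],[0,0,0,0],[0,0,0,0]]' >/dev/null; python3 go.py .595 .2387 .013
```

```text
t 4.6 pos [0.593  0.2431 0.05  ] yaw -0.002 tool shift [-0.0021 -0.0043  0.037 ] turn -0.002 w 0.0873 f [ 1.3 -0.   1.6] j [-0.59  0.52  0.16  1.61 -0.1   1.02  1.18]
```

```bash
python3 -m pendant '[[-0.002,-0.004,0.015,0],[0,0,0.012,0],[0,0,0.01,0],[0,0,0,0],[0,0,0,0],[0,0,0,0]]' ; python3 go.py .595 .2387 .013
```

```text
time: 5.1
ee_pos: [0.5959, 0.2397, 0.0143]
eef_rot: [-0.0, 1.0, 0.0, 0.0]
ft_force: [0.2, -0.6, -0.2]
width: 0.087
grip_force: 0.0
t 5.1 pos [0.5959 0.2397 0.0143] yaw 0.0001 tool shift [ 0.0009 -0.001   0.0013] turn 0.0001 w 0.087 f [ 0.2 -0.6 -0.2] j [-0.57  0.57  0.16  1.63 -0.1   0.95  1.19]
```

```bash
python3 -m pendant '[[0,0,0.001,0],[0,0,0,0],[0,0,0,0],[0,0,0,0],[0,0,0,0],[0,0,0,0],[0,0,0,0],[0,0,0,0]]' 0.5 12; python3 -m pendant '[[0,0,-0.01,0],[0,0,-0.02,0],[0,0,-0.03,0],[0,0,-0.03,0],[0,0,0,0],[0,0,0,0]]';  python3 go.py .5435 -.216 .1 0.045
```

```text
time: 5.77
ee_pos: [0.5956, 0.2394, 0.0127]
eef_rot: [-0.0, 1.0, 0.0, 0.0]
ft_force: [0.1, 0.3, 1.3]
width: 0.0619
grip_force: 11.8
time: 6.27
ee_pos: [0.5968, 0.2399, 0.1053]
eef_rot: [-0.0, 1.0, 0.001, 0.002]
ft_force: [0.1, -0.4, -0.6]
width: 0.0617
grip_force: 11.7
t 6.27 pos [0.5968 0.2399 0.1053] yaw 0.0001 tool shift [ 0.0534 -0.4559  0.0041] turn -0.0449 w 0.0617 f [ 0.1 -0.4 -0.6] j [-0.59  0.46  0.17  1.57 -0.09  1.11  1.18]
```

```bash
python3 -m pendant '[[0.004,-0.02,0,0],[0.004,-0.032,0,0],[0.004,-0.034,0,0],[0.004,-0.034,0,0],[0.004,-0.034,0,0],[0.004,-0.034,0,0],[0.004,-0.034,0,0],[0.004,-0.034,0,0]]' >/dev/null
python3 -m pendant '[[0.004,-0.034,0,0],[0.004,-0.034,0,0],[0.004,-0.034,0,0],[0.004,-0.034,0,0],[0.004,-0.034,0,0],[0.004,-0.025,0,0],[0,-0.013,0,0],[0,0,0,0]]'>/dev/null;python3 -m pendant '[[0,0,0,0],[0,0,0,0],[0,0,0.02,0],[0,0,0.02,0],[0,0,0,0],[0,0,0,0]]'
python3 go.py .5435 -.216 .017
```

```text
time: 8.1
ee_pos: [0.5392, -0.223, 0.0618]
eef_rot: [-0.001, 1.0, 0.001, -0.001]
ft_force: [1.0, -0.2, 0.9]
width: 0.0614
grip_force: 11.7
t 8.1 pos [ 0.5392 -0.223   0.0618] yaw 0.002 tool shift [-0.0044  0.007   0.0448] turn 0.002 w 0.0614 f [ 1.  -0.2  0.9] j [ 0.02  0.41  0.36  1.77 -0.17  0.99  2.02]
```

```bash
python3 -m pendant '[[-0.004,0.005,0.012,0],[0,0,0.012,0],[0,0,0.012,0],[0,0,0,0],[0,0,0,0],[0,0,0.004,0],[0,0,0.003,0],[0,0,0,0]]'
python3 -m pendant '[[0,0,0,0],[0,0,0,0]]'; python3 go.py .5435 -.216 .0167
```

```text
time: 8.77
ee_pos: [0.5435, -0.2197, 0.0192]
eef_rot: [-0.0, 1.0, 0.0, -0.0]
ft_force: [0.6, -0.3, 0.4]
width: 0.0616
grip_force: 11.7
time: 8.93
ee_pos: [0.5438, -0.2197, 0.0197]
eef_rot: [-0.0, 1.0, 0.0, 0.0]
ft_force: [-0.4, 0.4, -1.2]
width: 0.0612
grip_force: 11.7
t 8.93 pos [ 0.5438 -0.2197  0.0197] yaw 0.0001 tool shift [0.0003 0.0037 0.003 ] turn 0.0001 w 0.0612 f [-0.4  0.4 -1.2] j [ 0.02  0.47  0.35  1.79 -0.2   0.91  2.03]
```

```bash
python3 -m pendant '[[0,0,0.0015,0],[0,0,0.001,0],[0,0,0,0],[0,0,0,0]]'; python3 -m pendant '[[0,0,0.001,0],[0,0,0,0],[0,0,0,0]]'
```

```text
time: 9.27
ee_pos: [0.5436, -0.2195, 0.0169]
eef_rot: [-0.0, 1.0, 0.0, -0.0]
ft_force: [0.4, 0.4, 0.3]
width: 0.0615
grip_force: 11.7
time: 9.52
ee_pos: [0.5438, -0.2197, 0.0165]
eef_rot: [-0.0, 1.0, 0.0, 0.0]
ft_force: [-1.7, 0.6, 5.6]
width: 0.0616
grip_force: 12.0
```

```bash
python3 -m pendant '[[0,0,0,0],[0,0,0,0],[0,0,0,0],[0,0,0,0],[0,0,-0.01,0],[0,0,-0.03,0],[0,0,-0.035,0],[0,0,-0.035,0]]' 0.88
python3 -m pendant '[[0.002,0.02,-0.005,0],[0.002,0.035,0,0],[0.002,0.035,0,0],[0.002,0.035,0,0],[0.002,0.035,0,0],[0.002,0.035,0,0],[0.002,0.035,0,0],[0.002,0.035,0,0]]' 0.6 >/dev/null
python3 -m pendant '[[0.002,0.035,0,0],[0.002,0.035,0,0],[0.002,0.035,0,0],[0.002,0.035,0,0],[0.002,0.035,0,0],[0.002,0.035,0,0],[0.002,0.035,0,0],[0.002,0.035,0,0]]' >/dev/null
python3 -m pendant '[[0,0.02,0,0],[0,0.016,0,0],[0,0,0,0],[0,0,0,0],[0,0,0,0]]'
python3 go.py .513 .366 .055;  python3 - <<'E'
from h import *
d=r.camera("top"); cv2.imwrite("pics/a.png",d["img"][...,::-1])
E
```

```text
time: 10.18
ee_pos: [0.5431, -0.2196, 0.1276]
eef_rot: [0.0, 1.0, 0.0, -0.001]
ft_force: [0.5, -1.4, -0.4]
width: 0.0764
grip_force: 0.0
time: 11.93
ee_pos: [0.512, 0.3602, 0.1314]
eef_rot: [0.0, 1.0, -0.0, 0.0]
ft_force: [0.1, -0.1, 0.1]
width: 0.0524
grip_force: 0.0
t 11.93 pos [0.512  0.3602 0.1314] yaw -0.0008 tool shift [-0.001   0.0058  0.0764] turn -0.0008 w 0.0524 f [ 0.1 -0.1  0.1] j [-0.74  0.4   0.06  1.59 -0.03  1.15  0.9 ]
```

View pics/a.png

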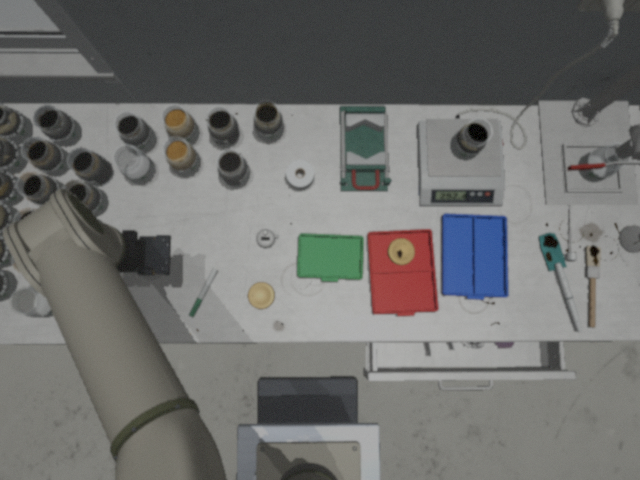

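Smeared cap lies in the far red bay at (401,252), the other things are undisturbed, and the arm is above the funnel.

```bash
python3 -m pendant '[[-0.001,0.006,0,0],[0,0,0.02,0],[0,0,0.025,0],[0,0,0.02,0],[0,0,0.011,0],[0,0,0,0],[0,0,0,0],[0,0,0,0]]'
python3 -m pendant '[[0,0,0,0],[0,0,0,0],[0,0,0,0],[0,0,0,0],[0,0,0,0],[0,0,0,0],[0,0,0,0],[0,0,0,0]]' 0.1 20
python3 go.py .513 .366 .055
```

```text
time: 12.65
ee_pos: [0.5134, 0.3678, 0.0566]
eef_rot: [0.0, 1.0, 0.001, 0.001]
ft_force: [-0.6, -0.2, 0.6]
width: 0.0523
grip_force: 0.0
time: 13.32
ee_pos: [0.5126, 0.3673, 0.0551]
eef_rot: [-0.0, 1.0, -0.0, -0.0]
ft_force: [-0.1, -1.2, 2.2]
width: 0.0207
grip_force: 20.0
t 13.32 pos [0.5126 0.3673 0.0551] yaw 0.0001 tool shift [-0.0004 -0.0013  0.0001] turn 0.0001 w 0.0207 f [-0.1 -1.2  2.2] j [-0.74  0.49  0.05  1.63 -0.03  1.02  0.9 ]
```

```bash
python3 -m pendant '[[0,0,-0.005,0],[0,0,-0.012,0],[0,0,-0.015,0],[0,0,-0.015,0],[0,0,-0.015,0],[0,0,-0.01,0],[0,0,-0.005,0],[0,0,0,0]]'
python3 -m pendant '[[0.001,-0.006,0,0],[0.001,-0.012,0,0],[0.002,-0.018,0,0],[0.002,-0.024,0,0],[0.003,-0.029,0,0],[0.003,-0.029,0,0],[0.003,-0.029,0,0],[0.003,-0.029,0,0]]' >/dev/null
python3 -m pendant '[[0.003,-0.029,0,0],[0.003,-0.029,0,0],[0.003,-0.029,0,0],[0.003,-0.029,0,0],[0.003,-0.029,0,0],[0.003,-0.029,0,0],[0.003,-0.029,0,0],[0.003,-0.029,0,0]]' >/dev/null
python3 -m pendant '[[0.003,-0.029,0,0],[0.003,-0.029,0,0],[0.003,-0.029,0,0],[0.003,-0.025,0,0],[0.003,-0.02,0,0],[0.002,-0.015,0,0],[0.001,-0.01,0,0],[0,-0.005,0,0]]' >/dev/null
python3 -m pendant '[[0,0,0,0],[0,0,0,0],[0,0,0,0]]'
python3 go.py .4495 -.220 .06
```

```text
time: 13.98
ee_pos: [0.5131, 0.3678, 0.1337]
eef_rot: [-0.0, 1.0, 0.001, 0.001]
ft_force: [-0.6, -0.1, -0.9]
width: 0.0208
grip_force: 19.9
time: 16.23
ee_pos: [0.4528, -0.2015, 0.1318]
eef_rot: [-0.001, 1.0, 0.0, -0.0]
ft_force: [0.2, 0.0, -0.2]
width: 0.0206
grip_force: 19.9
t 16.23 pos [ 0.4528 -0.2015  0.1318] yaw 0.0016 tool shift [ 0.0033 -0.0185  0.0718] turn 0.0016 w 0.0206 f [ 0.2  0.  -0.2] j [-0.1   0.13  0.46  1.94 -0.07  1.08  1.96]
```

```bash
python3 -m pendant '[[0.003,-0.008,0,0],[0,-0.008,0,0],[0,0,0.015,0],[0,0,0.015,0],[0,0,0.015,0],[0,0,0.01,0],[0,0,0,0],[0,0,0,0]]'
python3 go.py .4495 -.220 .0591;  python3 - <<'E'
from h import *
d=r.camera("scene"); cv2.imwrite("pics/b.png",cv2.resize(d["img"][200:350,250:450,::-1],None,fx=4,fy=4,interpolation=cv2.INTER_CUBIC))
E
```

```text
time: 16.9
ee_pos: [0.4494, -0.219, 0.077]
eef_rot: [0.0, 1.0, -0.0, -0.0]
ft_force: [0.3, 0.3, -0.9]
width: 0.0207
grip_force: 19.9
t 16.9 pos [ 0.4494 -0.219   0.077 ] yaw -0.0001 tool shift [-0.0001 -0.001   0.0179] turn -0.0001 w 0.0207 f [ 0.3  0.3 -0.9] j [-0.06  0.22  0.47  1.98 -0.12  0.96  2.04]
```

View pics/b.png

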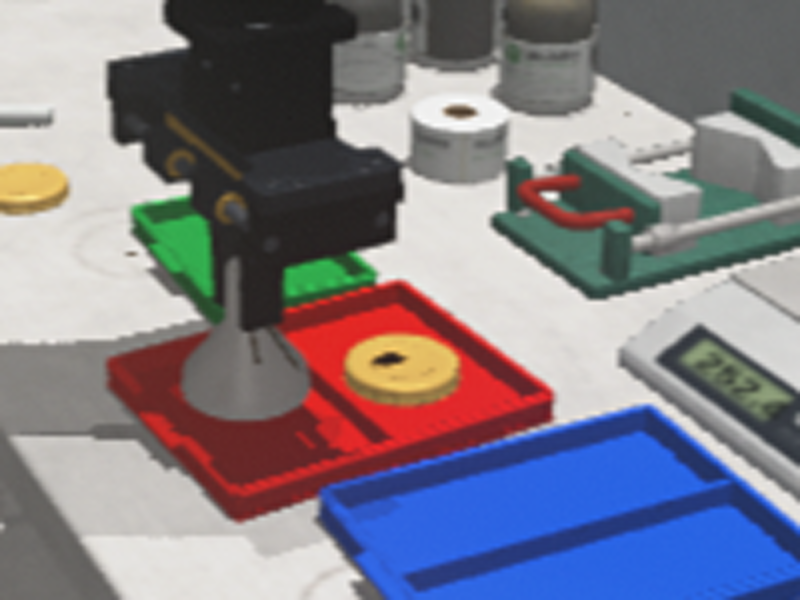

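The funnel hangs upright over the near red bay (crop 245,370), and the smeared cap lies flat in the far bay (400,370).

```bash
python3 -m pendant '[[0,-0.001,0.006,0],[0,0,0.006,0],[0,0,0.003,0],[0,0,0,0],[0,0,0.0015,0],[0,0,0,0],[0,0,0,0]]'
python3 -m pendant '[[0,0,0.001,0],[0,0,0,0],[0,0,0,0]]'
```

```text
time: 17.53
ee_pos: [0.4497, -0.2197, 0.0606]
eef_rot: [-0.0, 1.0, 0.0, 0.0]
ft_force: [0.4, -0.1, -0.9]
width: 0.0207
grip_force: 19.9
time: 17.78
ee_pos: [0.4497, -0.2196, 0.0595]
eef_rot: [-0.0, 1.0, 0.0, 0.0]
ft_force: [-0.4, 0.2, -0.5]
width: 0.0206
grip_force: 19.9
```

```bash
python3 -m pendant '[[0,0,0.001,0],[0,0,0,0],[0,0,0,0]]'
```

```text
time: 18.03
ee_pos: [0.4499, -0.2196, 0.059]
eef_rot: [-0.0, 1.0, 0.0, 0.0]
ft_force: [-3.0, 2.0, 7.1]
width: 0.0205
grip_force: 20.2
```

```bash
python3 -m pendant '[[0,0,0,0],[0,0,0,0],[0,0,0,0],[0,0,0,0],[0,0,-0.01,0],[0,0,-0.02,0],[0,0,-0.025,0],[0,0,-0.02,0]]' 0.5
python3 -m pendant '[[0.001,0.015,0,0],[0.001,0.033,0,0],[0.001,0.034,0,0],[0.001,0.034,0,0],[0.001,0.034,0,0],[0.001,0.034,0,0],[0.001,0.034,0,0],[0.001,0.034,0,0]]' 1 12 >/dev/null
python3 -m pendant '[[0,0.034,0.01,0],[0,0.034,0.02,0],[0,0.01,0.03,0],[0,0,0.015,0],[0,0,0,0],[0,0,0,0],[0,0,0,0]]'
python3 go.py .4425 .110 .013
```

```text
time: 18.7
ee_pos: [0.4497, -0.2199, 0.1355]
eef_rot: [0.0, 1.0, -0.0, 0.0]
ft_force: [0.5, 0.2, -0.4]
width: 0.0433
grip_force: 0.0
time: 19.95
ee_pos: [0.4425, 0.11, 0.06]
eef_rot: [0.0, 1.0, 0.0, 0.001]
ft_force: [-0.6, -0.2, -0.0]
width: 0.0868
grip_force: 0.0
t 19.95 pos [0.4425 0.11   0.06  ] yaw -0.0009 tool shift [ 0.0001 -0.      0.047 ] turn -0.0009 w 0.0868 f [-0.6 -0.2 -0. ] j [-0.48  0.15  0.14  2.09 -0.03  0.91  1.25]
```

```bash
python3 -m pendant '[[0,0,0.015,0],[0,0,0.015,0],[0,0,0.011,0],[0,0,0.006,0],[0,0,0,0],[0,0,0,0],[0,0,0,0]]'
python3 -m pendant '[[0,0,0,0],[0,0,0,0],[0,0,0,0],[0,0,0,0],[0,0,0,0],[0,0,0,0],[0,0,0,0]]' 0.5 12
python3 -m pendant '[[0,0,-0.01,0],[0,0,-0.02,0],[0,0,-0.025,0],[0,0,-0.02,0],[0,0,0,0],[0,0,0,0]]' 
python3 -m pendant '[[-0.01,-0.018,0,0],[-0.015,-0.027,0,0],[-0.018,-0.032,0,0],[-0.018,-0.032,0,0],[-0.015,-0.027,0,0],[-0.0135,-0.025,0,0],[0,0,0,0],[0,0,0,0]]'
python3 go.py .532 -.051 .0167
```

```text
time: 20.53
ee_pos: [0.4423, 0.1104, 0.0125]
eef_rot: [0.0, 1.0, 0.0, 0.001]
ft_force: [0.7, 0.3, 0.2]
width: 0.0872
grip_force: 0.0
time: 21.12
ee_pos: [0.4416, 0.1104, 0.0116]
eef_rot: [-0.0, 1.0, 0.0, 0.0]
ft_force: [-0.5, -0.6, 1.1]
width: 0.0613
grip_force: 11.8
time: 21.62
ee_pos: [0.4424, 0.1107, 0.088]
eef_rot: [-0.0, 1.0, 0.001, 0.001]
ft_force: [-0.4, -0.7, -1.3]
width: 0.0611
grip_force: 11.7
time: 22.28
ee_pos: [0.5307, -0.0523, 0.0856]
eef_rot: [0.001, 1.0, -0.0, -0.001]
ft_force: [-0.1, 1.3, -0.9]
width: 0.0613
grip_force: 11.7
t 22.28 pos [ 0.5307 -0.0523  0.0856] yaw -0.0028 tool shift [-0.0014  0.0013  0.0689] turn -0.0028 w 0.0613 f [-0.1  1.3 -0.9] j [-0.24  0.27  0.29  1.88 -0.09  1.    1.65]
```

```bash
python3 -m pendant '[[0,0,0.02,0],[0,0,0.02,0],[0,0,0.015,0],[0,0,0.008,0],[0,0,0.003,0],[0,0,0,0],[0,0,0,0],[0,0,0,0]]'
python3 -m pendant '[[0,0,0.002,0],[0,0,0,0],[0,0,0,0]]'
```

```text
time: 22.95
ee_pos: [0.5318, -0.0504, 0.0214]
eef_rot: [-0.0, 1.0, 0.0, 0.001]
ft_force: [-0.2, 0.0, -0.7]
width: 0.061
grip_force: 11.7
time: 23.2
ee_pos: [0.5313, -0.0506, 0.0188]
eef_rot: [-0.0, 1.0, 0.0, 0.0]
ft_force: [-0.3, 0.4, -0.0]
width: 0.0615
grip_force: 11.7
```

```bash
python3 -m pendant '[[0,0,0.002,0],[0,0,0,0],[0,0,0,0]]'; python3 -m pendant '[[0,0,0.001,0],[0,0,0,0],[0,0,0,0]]'
```

```text
time: 23.45
ee_pos: [0.531, -0.0506, 0.0164]
eef_rot: [-0.0, 1.0, 0.0, -0.0]
ft_force: [-0.4, -0.1, -0.6]
width: 0.0618
grip_force: 11.7
time: 23.7
ee_pos: [0.5313, -0.0506, 0.0156]
eef_rot: [-0.0, 1.0, 0.0, 0.0]
ft_force: [-0.7, 0.2, 1.3]
width: 0.0615
grip_force: 11.9
```

```bash
python3 -m pendant '[[0,0,0.0005,0],[0,0,0,0],[0,0,0,0],[0,0,0,0],[0,0,-0.01,0],[0,0,-0.025,0],[0,0,-0.03,0],[0,0,-0.02,0]]' 0.88
python3 -m pendant '[[0.009,0.025,0,0],[0.009,0.034,0,0],[0.009,0.034,0,0],[0.009,0.034,0,0],[0.009,0.034,0,0],[0.009,0.034,0,0],[0.009,0.034,0,0],[0.009,0.034,0,0]]' 0.5 >/dev/null
python3 -m pendant '[[0.009,0.027,0,0],[0,0,0,0.124],[0,0,0,0.124],[0,0,0,0.124],[0,0,0,0.124],[0,0,0,0],[0,0,0,0],[0,0,0,0]]'
python3 go.py .4494 .2397 .013 -0.497
```

```text
time: 24.37
ee_pos: [0.5314, -0.0512, 0.1026]
eef_rot: [0.0, 1.0, -0.0, 0.001]
ft_force: [0.2, -0.5, 0.4]
width: 0.0765
grip_force: 0.0
time: 25.7
ee_pos: [0.4501, 0.2392, 0.1002]
eef_rot: [0.243, 0.97, -0.0, 0.0]
ft_force: [-0.8, 0.4, -1.3]
width: 0.0431
grip_force: 0.0
t 25.7 pos [0.4501 0.2392 0.1002] yaw -0.4918 tool shift [0.0009 0.0002 0.0872] turn 0.0052 w 0.0431 f [-0.8  0.4 -1.3] j [-0.69  0.2   0.12  1.93 -0.03  1.02  0.52]
```

```bash
python3 - <<'E'
from h import *
d=r.camera("scene"); cv2.imwrite("pics/c.png",cv2.resize(d["img"][170:320,190:390,::-1],None,fx=4,fy=4,interpolation=cv2.INTER_CUBIC))
E
```

```text
(no output)
```

View pics/c.png

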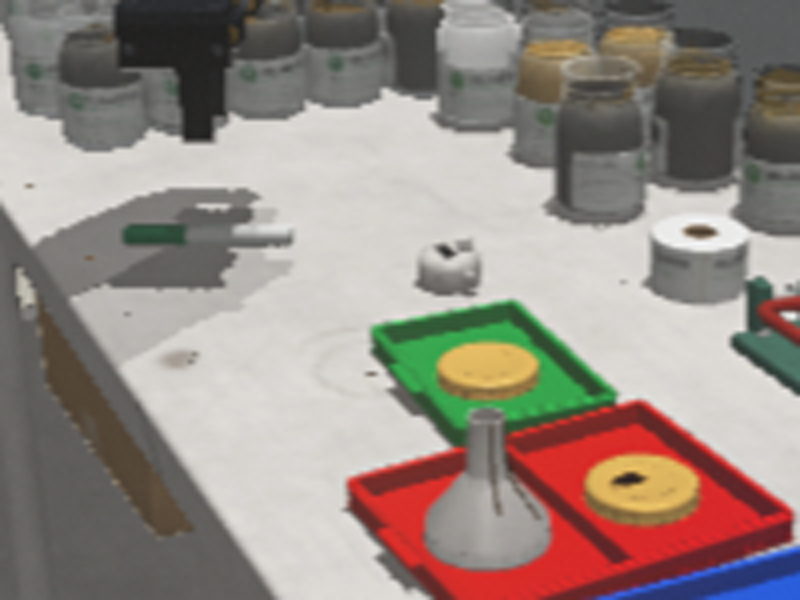

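Clean cap sits flat in the green tray (488,370), funnel upright and smeared cap flat in the red one; the gripper stands over the marker (210,235).

```bash
python3 -m pendant '[[0.001,0,0.02,0.004],[0,0,0.025,0],[0,0,0.02,0],[0,0,0.014,0],[0,0,0.008,0],[0,0,0,0],[0,0,0,0],[0,0,0,0]]'
python3 -m pendant '[[0,0,0,0],[0,0,0,0],[0,0,0,0],[0,0,0,0],[0,0,0,0],[0,0,0,0],[0,0,0,0]]' 0.05 12
python3 -m pendant '[[0,0,-0.01,0],[0,0,-0.02,0],[0,0,-0.03,0],[0,0,-0.035,0],[0,0,-0.03,0],[0,0,-0.01,-0.11],[0,0,0,-0.115],[0,0,0,-0.115]]' 
python3 -m pendant '[[0,0,0,-0.115],[0,0,0,0],[0,0,0,0],[0,0,0,0]]' 
python3 go.py .5355 -.3545 .14 -0.042
```

```text
time: 26.42
ee_pos: [0.4496, 0.24, 0.0135]
eef_rot: [0.247, 0.969, 0.0, 0.0]
ft_force: [0.5, 0.0, 0.3]
width: 0.0434
grip_force: 0.0
time: 27.0
ee_pos: [0.4492, 0.2399, 0.013]
eef_rot: [0.247, 0.969, 0.0, 0.0]
ft_force: [-0.4, 0.3, 0.2]
width: 0.0126
grip_force: 12.0
time: 27.67
ee_pos: [0.4497, 0.2401, 0.1501]
eef_rot: [0.077, 0.997, 0.001, 0.001]
ft_force: [0.6, 0.3, -0.2]
width: 0.0127
grip_force: 12.0
time: 28.0
ee_pos: [0.4492, 0.2398, 0.1483]
eef_rot: [0.024, 1.0, 0.0, 0.0]
ft_force: [0.3, 0.9, 0.8]
width: 0.013
grip_force: 12.0
t 28.0 pos [0.4492 0.2398 0.1483] yaw -0.0488 tool shift [-0.1152 -0.5894  0.0082] turn -0.0068 w 0.013 f [0.3 0.9 0.8] j [-0.67  0.14  0.09  1.88 -0.01  1.12  0.95]
```

```bash
python3 -m pendant '[[-0.004,-0.015,0,0],[-0.006,-0.025,0,0],[-0.006,-0.033,0,0],[-0.006,-0.033,0,0],[-0.006,-0.033,0,0],[-0.006,-0.033,0,0],[-0.006,-0.033,0,0],[-0.006,-0.033,0,0]]' >/dev/null
python3 -m pendant '[[-0.006,-0.033,0,0],[-0.006,-0.033,0,0],[-0.006,-0.033,0,0],[-0.006,-0.033,0,0],[-0.006,-0.033,0,0],[-0.006,-0.033,0,0],[-0.006,-0.033,0,0],[-0.006,-0.033,0,0]]' >/dev/null
python3 -m pendant '[[-0.006,-0.033,0,0],[-0.006,-0.03,0,0],[-0.006,-0.02,0,0],[-0.003,-0.004,0,0],[0,0,0,0],[0,0,0,0],[0,0,0,0],[0,0,0,0]]'
python3 go.py .5355 -.3545 .017 -0.042
```

```text
time: 30.0
ee_pos: [0.5381, -0.3521, 0.1481]
eef_rot: [0.022, 1.0, 0.0, 0.0]
ft_force: [0.2, -0.4, -0.6]
width: 0.0127
grip_force: 12.0
t 30.0 pos [ 0.5381 -0.3521  0.1481] yaw -0.0435 tool shift [ 0.0025 -0.0026  0.1311] turn -0.0015 w 0.0127 f [ 0.2 -0.4 -0.6] j [ 0.12  0.46  0.52  1.54 -0.24  1.2   2.21]
```

```bash
python3 -m pendant '[[0.002,-0.003,0.01,0],[0,0,0.03,0],[0,0,0.035,0],[0,0,0.025,0],[0,0,0.015,0],[0,0,0.007,0],[0,0,0,0],[0,0,0,0]]' >/dev/null
python3 -m pendant '[[0,0,0.002,0],[0,0,0,0],[0,0,0,0],[0,0,0,0]]'; python3 go.py .5355 -.3545 .017 -0.042; python3 - <<'E'
from h import *
d=r.camera("scene"); cv2.imwrite("pics/d.png",cv2.resize(d["img"][230:380,290:490,::-1],None,fx=4,fy=4,interpolation=cv2.INTER_CUBIC))
E
```

```text
time: 31.0
ee_pos: [0.536, -0.3568, 0.0247]
eef_rot: [0.022, 1.0, -0.0, 0.001]
ft_force: [0.5, 0.5, -1.3]
width: 0.0131
grip_force: 12.0
t 31.0 pos [ 0.536  -0.3568  0.0247] yaw -0.0448 tool shift [0.0006 0.0023 0.0077] turn -0.0028 w 0.0131 f [ 0.5  0.5 -1.3] j [ 0.16  0.6   0.47  1.63 -0.31  0.99  2.26]
```

View pics/d.png

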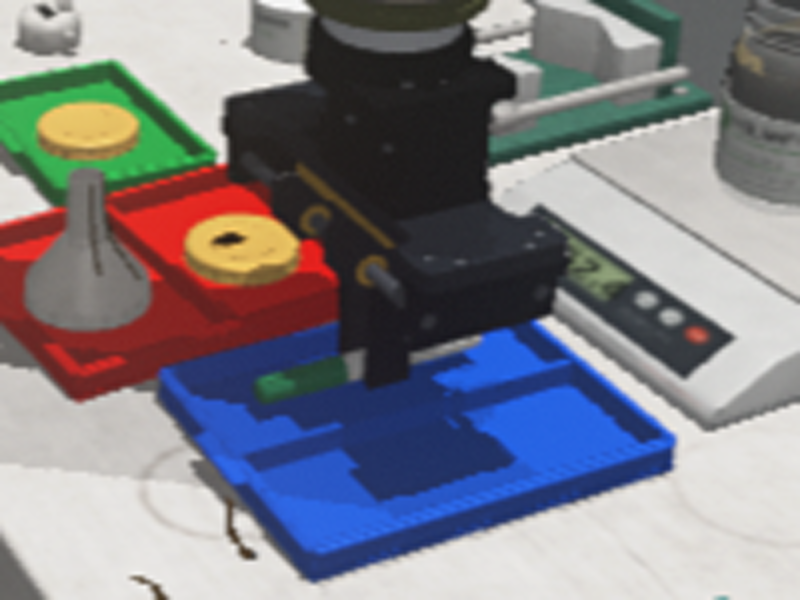

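The marker hangs level, just above the left blue lane (crop 370,370). I'll lower it to contact.

```bash
python3 -m pendant '[[0,0.001,0.004,0],[0,0,0.002,0],[0,0,0,0],[0,0,0,0],[0,0,0,0]]';  python3 -m pendant '[[0,0,0.001,0],[0,0,0,0],[0,0,0,0]]'
```

```text
time: 31.47
ee_pos: [0.5356, -0.3556, 0.0179]
eef_rot: [0.022, 1.0, 0.0, -0.0]
ft_force: [0.9, 0.8, -0.8]
width: 0.0128
grip_force: 12.0
time: 31.72
ee_pos: [0.5357, -0.3557, 0.0171]
eef_rot: [0.022, 1.0, -0.0, 0.0]
ft_force: [1.6, -0.6, -0.3]
width: 0.0128
grip_force: 12.0
```

```bash
python3 -m pendant '[[0,0,0.001,0],[0,0,0,0],[0,0,0,0]]'
```

```text
time: 31.97
ee_pos: [0.5358, -0.3558, 0.0169]
eef_rot: [0.022, 1.0, 0.0, 0.0]
ft_force: [-2.2, 2.1, 7.8]
width: 0.0129
grip_force: 12.0
```

```bash
python3 -m pendant '[[0,0,0,0],[0,0,0,0],[0,0,0,0],[0,0,0,0],[0,0,-0.01,0],[0,0,-0.03,0],[0,0,-0.04,0],[0,0,-0.04,0]]' 0.35
python3 -m pendant '[[-0.001,0.02,-0.01,0],[-0.001,0.033,0,0],[-0.001,0.034,0,0],[-0.001,0.034,0,0],[-0.001,0.034,0,0],[-0.001,0.034,0,0],[-0.001,0.034,0,0],[-0.001,0.034,0,0]]' 0.8 >/dev/null
python3 -m pendant '[[-0.002,0.034,0,0],[-0.002,0.034,0,0],[-0.002,0.034,0,0],[-0.002,0.034,0,0],[0,0.034,0,0],[0,0.03,0,0],[0,0,0,0.119],[0,0,0,0.119]]' >/dev/null
python3 -m pendant '[[0,0,0,0.119],[0,0,0,0.119],[0,0,0,0.119],[0,0,0,0.119],[0,0,0,0.119],[0,0,0,0.119],[0,0,0,0.119],[0,0,0,0.119]]' >/dev/null
python3 -m pendant '[[0,0,0,0.119],[0,0,0,0.119],[0,0,0,0.119],[0,0,0,0.119],[0,0,0,0.119],[0,0,0,0],[0,0,0,0],[0,0,0,0]]'
python3 go.py .572 .0998 .015 -1.833;
```

```text
time: 32.63
ee_pos: [0.5348, -0.3554, 0.1374]
eef_rot: [0.023, 1.0, 0.0, -0.001]
ft_force: [0.1, -0.7, -0.2]
width: 0.0303
grip_force: 0.0
time: 35.3
ee_pos: [0.5721, 0.1003, 0.1464]
eef_rot: [0.791, 0.611, 0.0, -0.0]
ft_force: [-0.6, 0.0, -0.9]
width: 0.0697
grip_force: 0.0
t 35.3 pos [0.5721 0.1003 0.1464] yaw -1.8257 tool shift [-0.0005  0.      0.1314] turn 0.0073 w 0.0697 f [-0.6  0.  -0.9] j [-0.75  0.33  0.6   1.72 -0.2   1.15 -0.34]
```

```bash
python3 -m pendant '[[0,0,0.02,0],[0,0,0.03,0],[0,0,0.03,0],[0,0,0.02,0],[0,0,0.015,0],[0,0,0.01,0],[0,0,0,0],[0,0,0,0]]'
python3 -m pendant '[[0,0,0.005,0],[0,0,0,0],[0,0,0,0]]'
python3 go.py .572 .0998 .015 -1.833; python3 - <<'E'
from h import *
d=r.camera("top"); cv2.imwrite("pics/e.png",cv2.resize(d["img"][150:320,190:420,::-1],None,fx=3.4,fy=3.4,interpolation=cv2.INTER_CUBIC))
d=r.camera("scene"); cv2.imwrite("pics/e2.png",cv2.resize(d["img"][170:290,230:390,::-1],None,fx=5,fy=5,interpolation=cv2.INTER_CUBIC))
E
```

```text
time: 35.97
ee_pos: [0.5722, 0.1001, 0.0214]
eef_rot: [0.792, 0.61, -0.0, -0.0]
ft_force: [0.5, 0.4, 0.6]
width: 0.0695
grip_force: 0.0
time: 36.22
ee_pos: [0.5724, 0.1004, 0.0166]
eef_rot: [0.792, 0.61, 0.0, 0.0]
ft_force: [0.3, -0.0, -0.2]
width: 0.0696
grip_force: 0.0
t 36.22 pos [0.5724 0.1004 0.0166] yaw -1.8294 tool shift [-0.0006 -0.0002  0.0016] turn 0.0036 w 0.0696 f [ 0.3 -0.  -0.2] j [-0.69  0.5   0.54  1.82 -0.32  0.91 -0.27]
```

View pics/e2.png

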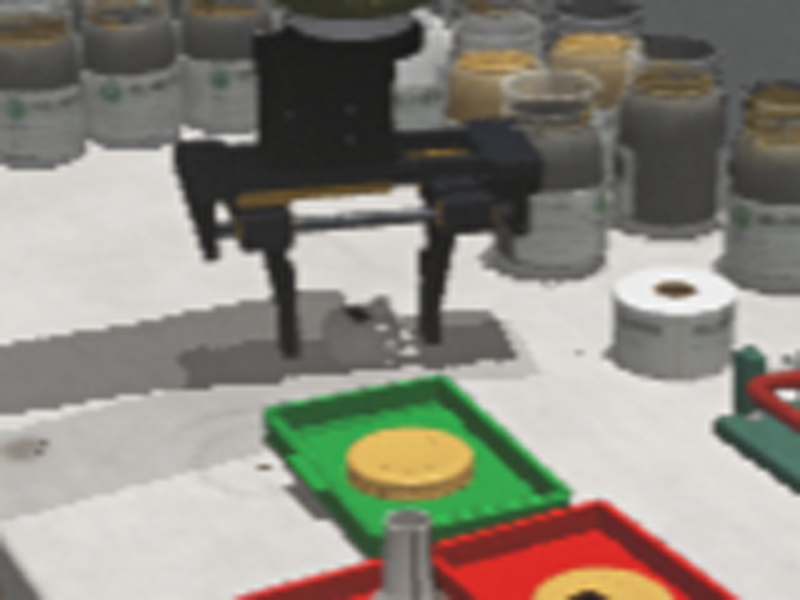

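```bash
python3 -m pendant '[[0,0,0.001,0],[0,0,0,0],[0,0,0,0],[0,0,0,0],[0,0,0,0],[0,0,0,0],[0,0,0,0]]' 0.3 20
python3 -m pendant '[[0,0,-0.01,0],[0,0,-0.02,0],[0,0,-0.025,0],[0,0,-0.03,0],[0,0,-0.025,0],[0,0,-0.02,0],[0,0,0,0],[0,0,0,0]]'
python3 go.py .505 -.4255 .145 -1.829
```

```text
time: 36.9
ee_pos: [0.5721, 0.1002, 0.0151]
eef_rot: [0.793, 0.61, 0.0, 0.0]
ft_force: [-0.3, 1.0, 0.8]
width: 0.0418
grip_force: 20.0
time: 37.57
ee_pos: [0.5727, 0.1004, 0.1465]
eef_rot: [0.793, 0.61, 0.001, 0.0]
ft_force: [0.2, -0.7, -1.0]
width: 0.0422
grip_force: 20.0
t 37.57 pos [0.5727 0.1004 0.1465] yaw -1.8298 tool shift [-0.5257  0.0693  0.0007] turn -0.0008 w 0.0422 f [ 0.2 -0.7 -1. ] j [-0.75  0.33  0.6   1.72 -0.2   1.15 -0.35]
```

```bash
python3 -m pendant '[[-0.01,0.001,0,0],[-0.02,0.003,0,0],[-0.028,0.004,0,0],[-0.028,0.004,0,0],[-0.028,0.004,0,0],[-0.028,0.004,0,0],[-0.028,0.004,0,0],[-0.028,0.004,0,0]]' >/dev/null
python3 -m pendant '[[-0.028,0.004,0,0],[-0.028,0.004,0,0],[-0.028,0.004,0,0],[-0.028,0.004,0,0],[-0.028,0.004,0,0],[-0.028,0.004,0,0],[-0.028,0.004,0,0],[-0.028,0.004,0,0]]' >/dev/null
python3 -m pendant '[[-0.028,0.004,0,0],[-0.028,0.004,0,0],[-0.025,0.002,0,0],[-0.015,0,0,0],[-0.007,0,0,0],[0,0,0,0],[0,0,0,0],[0,0,0,0]]'
python3 go.py .505 -.4255 .019 -1.829
```

```text
time: 39.57
ee_pos: [0.5059, -0.4237, 0.1445]
eef_rot: [0.792, 0.61, 0.0, -0.001]
ft_force: [-0.1, -0.4, -0.0]
width: 0.042
grip_force: 20.0
t 39.57 pos [ 0.5059 -0.4237  0.1445] yaw -1.8282 tool shift [-0.0021 -0.0003  0.1255] turn 0.0008 w 0.042 f [-0.1 -0.4 -0. ] j [ 0.1   0.56  0.74  1.5  -0.39  1.23  0.64]
```

```bash
python3 -m pendant '[[-0.002,0,0.01,0],[0,0,0.025,0],[0,0,0.03,0],[0,0,0.025,0],[0,0,0.015,0],[0,0,0.008,0],[0,0,0,0],[0,0,0,0]]' >/dev/null
python3 -m pendant '[[0,0,0,0],[0,0,0,0]]'; python3 go.py .505 -.4255 .0191 -1.829; python3 - <<'E'
from h import *
d=r.camera("scene"); cv2.imwrite("pics/f.png",cv2.resize(d["img"][230:380,290:490,::-1],None,fx=4,fy=4,interpolation=cv2.INTER_CUBIC))
E
```

```text
time: 40.4
ee_pos: [0.5055, -0.4278, 0.0336]
eef_rot: [0.792, 0.61, 0.0, 0.001]
ft_force: [0.9, -1.2, -0.3]
width: 0.0419
grip_force: 20.0
t 40.4 pos [ 0.5055 -0.4278  0.0336] yaw -1.8298 tool shift [ 0.0021 -0.0011  0.0144] turn -0.0008 w 0.0419 f [ 0.9 -1.2 -0.3] j [ 0.15  0.67  0.68  1.58 -0.47  1.05  0.7 ]
```

View pics/f.png

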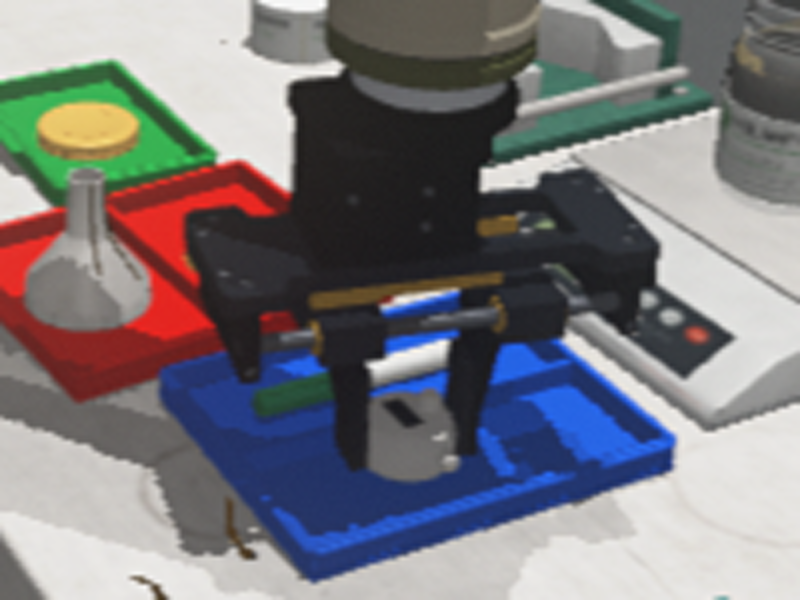

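The counter is upright over the right blue lane, with the marker in the left lane. Lowering it now.

```bash
python3 -m pendant '[[0.002,-0.001,0.005,0],[0,0,0.004,0],[0,0,0.002,0],[0,0,0.001,0],[0,0,0,0],[0,0,0,0]]';  python3 -m pendant '[[0,0,0.0015,0],[0,0,0,0],[0,0,0,0]]'; python3 go.py .505 -.4255 .0191 -1.829
```

```text
time: 40.95
ee_pos: [0.5042, -0.425, 0.0199]
eef_rot: [0.793, 0.61, -0.0, -0.0]
ft_force: [-0.5, 0.0, 0.0]
width: 0.0414
grip_force: 20.0
time: 41.2
ee_pos: [0.5044, -0.4252, 0.0191]
eef_rot: [0.793, 0.61, 0.0, 0.0]
ft_force: [-1.0, 0.8, 4.6]
width: 0.0414
grip_force: 20.0
t 41.2 pos [ 0.5044 -0.4252  0.0191] yaw -1.8299 tool shift [-0.0001  0.0006 -0.    ] turn -0.0009 w 0.0414 f [-1.   0.8  4.6] j [ 0.15  0.69  0.67  1.6  -0.48  1.03  0.7 ]
```

```bash
python3 -m pendant '[[0,0,0,0],[0,0,0,0],[0,0,0,0],[0,0,0,0],[0,0,-0.01,0],[0,0,-0.03,0],[0,0,-0.04,0],[0,0,-0.04,0]]' 0.68
python3 -m pendant '[[0.02,0,-0.03,0],[0.035,0,0,0],[0.035,0,0,0],[0.035,0,0,0],[0.035,0,0,0],[0.035,0,0,0],[0.035,0,0,0],[0.035,0,0,0]]' >/dev/null
python3 -m pendant '[[0.035,0,0,0],[0.035,0,0,0],[0.035,0,0,0],[0.035,0,0,0],[0.035,0,0,0],[0,0,0,0],[0,0,0,0],[0,0,0,0]]'
python3 - <<'E'
from h import *
a=r.camera("scene")["img"][230:380,260:480]; d=r.camera("top"); b=d["img"][190:325,280:520]
for t in("label_roll","jar"):
    o=r.outline_of(t,"top")
    if o: print(t,(w(d,np.argwhere(o[0]["mask"])[:,::-1],.039 if t[0]=="l" else .113).mean(0)).round(3))
f=lambda i,h:cv2.resize(i[...,::-1],(480,h),interpolation=cv2.INTER_CUBIC)
cv2.imwrite("pics/g.png",np.vstack([f(a,327),f(b,270)]))
E
```

```text
time: 41.87
ee_pos: [0.5036, -0.4247, 0.1399]
eef_rot: [0.793, 0.61, -0.0, -0.001]
ft_force: [0.9, 0.3, 0.3]
width: 0.0589
grip_force: 0.0
time: 43.2
ee_pos: [0.6169, -0.0003, 0.169]
eef_rot: [0.793, 0.61, -0.0, 0.0]
ft_force: [-0.6, -0.3, -0.4]
width: 0.0592
grip_force: 0.0
jar [0.716 0.166]
```

View pics/g.png

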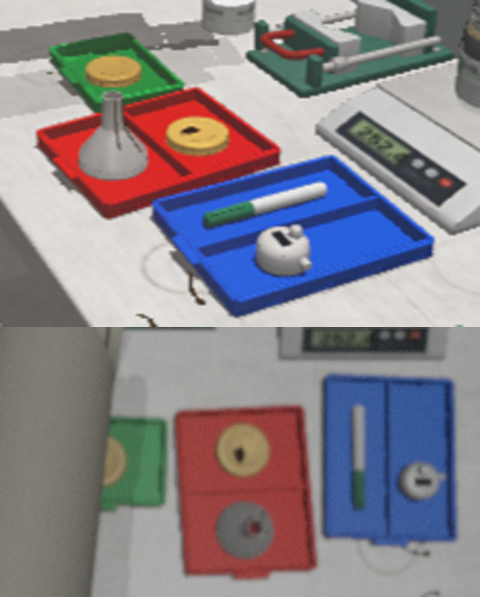

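Everything lies flat in its own bay or lane: the smeared cap and funnel in red, the clean cap in green, the marker and counter in blue. The jar has not moved.

```bash
python3 -c "
from bench import r
print(r.close_job())"
```

```text
the job is handed in; nothing more can be done
None
```

All five things are sorted into their trays as asked and the job is handed in, at about 43 s of the 128 s allowed; no verdict came back. The jar measured exactly where it was, and the label roll showed no sign of moving in the pictures but was not re-measured.

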